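Set the engraver's indexing wheel back one notch

ROBOT

A 6-joint arm with a two-finger parallel gripper is mounted at the origin on a cart in front of the work surface, level with it; the furniture and walls round the work are solid. World frame = base frame: x ahead of the robot, y to its left, z up, the work surface at z = 0. Lengths are in mm, angles in degrees, forces in N, time in s.
With the tool pointing down it reaches from about 350 to 850 mm from the base axis. Payload 8.1 kg.
Tool frame: the origin (TCP) lies between the finger pads; the fingertips stand 8 mm ahead of it and the grasp point (between the pads) lies 11 mm behind it (r.tip_extent is the distance from the TCP to the fingertips, in mm); z points along the fingers, y is the direction in which the jaws open and shut (so a half turn about z gives the same grasp; the last joint's range is limited). The gripper opens to 85 mm and grips with 20 to 120 N. Pads are 22 mm wide; open, the fingers measure 114 mm over their backs; the gripper's body (76 mm by 85 mm) begins 54 mm behind the grasp point. The pads swing forward as they close: fully open they stand 13 mm farther back than shut.
Start: joints at [-70.554, 7.471, 85.268, -0, 87.261, -4.893], TCP at [247.303, -546.669, 239.292] pointing down, gripper open.
Joint ranges: [-169.43, 169.43], [-51.17, 129.36], [1.28, 143.12], [-76.62, 256.62], [0, 156.53], [-152.29, 152.29]. Speed limits (degrees/s): [136.94, 136.94, 159.86, 180, 180, 180].

INTERFACE

Orientations are given as [roll, pitch, yaw] about the fixed x, y, z axes, in that order (R = Rz(yaw) Ry(pitch) Rx(roll)).
In Python, from bench import sensors, viewer, hand_in, r gives the robot as it stands. The module is installed in compiled form; this text tells all that it offers.
- The arm moves only by the tool move_arm, never from a script. Its argument "rows" is a list that holds one entry, the list of rows, each a list of 6 numbers: the shift along the tool's x, y, z in m, then the turn, a rotation vector about the tool's x, y, z in degrees. In form: [[[tx, ty, tz, rx, ry, rz], ...]]. A call has 1 to 20 rows; each row is the pose to reach, as a shift and turn from the pose commanded when the call began, along the tool's axes at that moment; what a row does not reach only later rows make up. A row lasts 1/10 s, in which the tool goes at most 50 mm and 8.59 degrees, less where a joint would pass 70% of its speed; a pose out of reach is approached as far as the arm can. A call with a gripper value outside its range is refused whole. "grip" is the opening, from 0 (shut) to 1 (fully open), set as the call begins (left out, the last holds). The fingers move at their own pace and stop on an object; "newtons" is the grip in N (left out, the last holds). Time passes only in rows, so rows that repeat a pose let the fingers close. It gives the time, the measured TCP pose, the force and the opening at its end, in the units of the state.
- sensors.sense(): the state, without advancing time (a new reading comes with each control period).
- viewer.snapshot(name): name is "scene" or "top"; returns a dict with "color" (384x512x3 uint8, red, green, blue), "camera_matrix" (3x3 intrinsics, pixels), "R" (3x3) and "t" (3): a world point X has camera coordinates R X + t. Camera axes: x right, y down, z forward; pixel columns grow to the right and rows downward; lengths in mm; the calibration is good to about 2 mm. A picture is of the moment at which its call begins. There is no depth.
- hand_in(): hands the job in, once; it reports no verdict.
The state is a dict: "time": time; "joint_pos": joint angles; "qd": joint speeds; "joint_efforts": joint torques, N m; "tool_pos": TCP position; "tcp_rot": TCP orientation; "ft_force": force on the tool from outside, world axes, zero at the start; "wrist_torque": the same for the moment, N m; "finger_gap": finger opening in mm.
Only numpy, scipy, OpenCV 4.12 (cv2) and the standard library are available. Lean on these libraries where they do the work, as an engineer would, in place of code of your own. Each camera call takes 0.05 s, during which the arm holds its last target.

TASK

The dish on the engraver's indexing stand has been advanced one notch too far. With a fingertip, tip the pawl's ball-ended lever over so that the pawl lifts out of the ratchet teeth and stays up, push the wheel backward (clockwise from above) by one notch by one of its upright pegs, so that the red line comes under the brass pointer, then tip the pawl back down so that it rests in the next notch. Only push: pinch and lift nothing, keep the dish lying in the middle of the wheel, and leave the box, the graver and the cup of punches where they are.

Things in the scene. Friction and masses are not known exactly. Their poses are not given: they have to be found in the camera images.
- stand: Grey base plate 214 x 204 x 12 mm fixed to the table, spanning its x -101..+113, y -102..+102 mm. Origin on the table under the wheel's axle, z up. Its x axis points to the robot's left (yaw 70 to 101 degrees, differs each time), so the pawl (+y side) is on the side nearest the robot, the brass pointer (-y side) on the far side, the red peg (-x) on the right.
- axle (a point): Centre of the upper face of the steel ratchet wheel, 32 mm above the table, on the axle. The wheel is 170 mm across and 12 mm thick; a ring of 10 saw teeth 9 mm high (36 degrees each) runs round its upper face at radius 68 to 84 mm.
- wheel (a joint): Wheel angle, rad, growing counter-clockwise from above (forward). Starts at 0.03 to 0.16. The lowered pawl stops it turning back past 0.02. One notch is 0.628: in the next notch back the lowered pawl stops it at -0.61; the red line is under the pointer at -0.54. With the pawl up it turns freely with light friction (about 1.3 N at a peg) and stays where left.
- peg (a point): Centre of the top of the wheel's red push peg: upright, 8 mm thick, 35 mm high, its top 67 mm above the table, at radius 60 mm. At wheel angle 0 it stands at 198 degrees (counter-clockwise from the stand's +x), on the right; one notch back takes it to 162 degrees. Four steel pegs of the same size complete the circle, 72 degrees apart.
- mark (a point): Outer end of the red line on the wheel's upper face, radius 66 mm.
- pointer (a point): Tip of the fixed brass pointer over the wheel's far edge (the stand's -y side), radius 68 mm, 44 to 49 mm above the table.
- pawl (a joint): Lift angle of the pawl, rad: 0 = nose down at the foot of a tooth (0.15 on a tooth's top), 0.9 = thrown right back on its stop. Top-heavy: pushed past about 0.42 it falls over to 0.9 and stays up; pushed back below that it falls on the teeth by its own weight. Less than 1 N at the ball moves it.
- pawl_hinge (a point): Middle of the pawl's level hinge pin, 46 mm above the table, 66 mm along the stand's x and 76 mm along its y from the axle; the pin lies along the stand's y. The pawl, 12 mm wide, reaches 66 mm from here toward the stand's -x over the teeth; the bracket cheeks beside it are 28 mm apart outside and 54 mm high.
- pawl_ball (a point): Centre of the black ball (18 mm across) at the end of the pawl's 9 mm thick lever, 50 mm from the hinge pin. Pawl down: 13 mm toward the stand's -x from the hinge and 48 mm above it. Pushed toward the stand's +x it lifts the pawl's nose; with the pawl thrown back (0.9) it lies 30 mm beyond the hinge (+x) and 40 mm above it.
- dish_center (a point): Middle of the loose gold-coloured dish, 82 mm across and 13 mm high, lying in the middle of the wheel.
- box: Round brass lidded powder box, 65 x 59 x 42 mm, loose, left of the stand; origin under its middle.
- graver: Graver with wooden mushroom handle and steel shaft, about 28 x 131 mm and 66 mm high, loose, lying to the right of the stand; origin under its middle.
- cup: Brass cup holding upright punches, 57 mm across and 116 mm high, loose, far right behind; origin under its middle.
Things that resemble listed ones, but are neither listed nor needed, are in the scene too. Leave any orange or purple look-alike of the part that bears dish_center alone.

How it is judged (in metres and radians):
On the way, in this order (a step that is already met when the one before it is completed fails the run):
1. the pawl has been thrown up out of the teeth before the wheel is turned back (value of joint pawl above 0.7 rad and value of joint wheel above -0.12 rad), for 0.2 s.
2. with the pawl up, the wheel has been pushed back by most of a notch (value of joint pawl above 0.5 rad and value of joint wheel below -0.36 rad), for 0.2 s.
At the end, for the whole second after the job is handed in: The pawl is down in the next notch back (pawl angle under 0.09), the wheel rests one notch back (wheel angle -0.66 to -0.41, red line within about 8 mm of the pointer), the dish lies flat within 12 mm of the wheel's middle, and box, graver and cup are within 20 mm of where they stood (value of joint pawl below 0.09 rad and value of joint wheel between -0.66 and -0.41 rad and velocity of joint wheel between -0.05 and 0.05 rad/s and horizontal distance between dish_center and axle below 0.012 m and angle between dish_center's own z axis and vertical below 0.1 rad and height (world z) of dish_center below 0.045 m and distance of each of box, graver, cup from where it was at the start of the episode below 0.02 m); the robot touches nothing.
It fails at once if the dish is lifted or knocked off the middle of the wheel (horizontal distance between dish_center and axle above 0.015 m or height (world z) of dish_center above 0.05 m).
It fails at once if the box, the graver or the cup is moved or lifted by more than 20 mm (distance of any of box, graver, cup from where it was at the start of the episode above 0.02 m).
It also fails if it takes over 67 s, if anything falls off the work surface, if the arm or the gripper's body presses on something with over 40 N, if the wrist force passes 120 N, or if a joint passes its speed limit or range.

## Working session

There is one attempt and no reset: what is moved stays moved. The work goes in short steps, Python scripts to look and compute and a tool call to move; the robot and the scene stay as the last step left them, time stands still between calls to the robot, and variables do not carry over. Pictures are saved under pics/ and viewed, and the job is handed in when it is done.

Besides the shell and the picture viewer there is one more tool, called after "Request:" by a JSON object that holds its "op" and its "data", one argument or row to a line. move_arm: Moves the arm, as the interface text tells. Its arguments: {"type":"object","properties":{"rows":{"type":"array","items":{"type":"array","items":{"type":"array","items":{"type":"number"}}}},"grip":{"type":"number"},"newtons":{"type":"number"}},"required":["rows"]}

```bash
mkdir -p pics; cat > h.py <<'E'
from bench import sensors, viewer, hand_in, r
import cv2, numpy as np
def snap(n,f):
    s=viewer.snapshot(n); cv2.imwrite('pics/%s.png'%f, s['color'][:,:,::-1]); np.savez('pics/%s.npz'%f,**s); return s
def proj(s,X):
    X=np.atleast_2d(X); c=X@np.array(s['R']).T+np.array(s['t']); p=c@np.array(s['camera_matrix']).T; return p[:,:2]/p[:,2:]
def ray(s,u,v,z):
    R=np.array(s['R']);t=np.array(s['t']);K=np.array(s['camera_matrix'])
    d=R.T@np.linalg.solve(K,[u,v,1]);o=-R.T@t
    return o+d*(z-o[2])/d[2]
def crop(f,x0,y0,x1,y1,k,out):
    im=cv2.imread('pics/%s.png'%f)[y0:y1,x0:x1]; cv2.imwrite('pics/%s.png'%out,cv2.resize(im,None,fx=k,fy=k,interpolation=cv2.INTER_CUBIC))
E
python3 - <<'E'
from h import *
for n in('scene','top'):
    s=snap(n,n+'0'); print(n,np.round(-np.array(s['R']).T@s['t']),np.round(s['camera_matrix'],1).tolist())
print(sensors.sense())
E
```

```text
scene [-48. 680. 900.] [[476.1, 0.0, 256.7], [0.0, 476.1, 187.7], [0.0, 0.0, 1.0]]
top [ 420.  -13. 1354.] [[468.2, 0.0, 259.0], [0.0, 468.2, 190.0], [0.0, 0.0, 1.0]]
{'time': 0.1, 'joint_pos': array([-7.05554314e+01,  7.51303761e+00,  8.53241482e+01, -1.93783372e-03,
        8.72616223e+01, -4.89480465e+00]), 'qd': array([-0.00112289, -0.2261933 , -0.11324389,  0.10442172,  0.05567432,
        0.04026981]), 'joint_efforts': array([ 1.45271970e-03, -5.70951748e+01, -5.01939476e+01, -1.63903342e-04,
        8.26353673e-03, -3.80524352e-05]), 'tool_pos': array([ 247.11232513, -546.2089379 ,  238.31517235]), 'tcp_rot': array([-1.79901387e+02, -6.50254703e-03,  2.43394619e+01]), 'ft_force': array([-0.23574318, -1.20695914,  0.05810476]), 'wrist_torque': array([-0.00461243, -0.04300845,  0.06454577]), 'finger_gap': 85.41498893140312}
```

View pics/scene0.png

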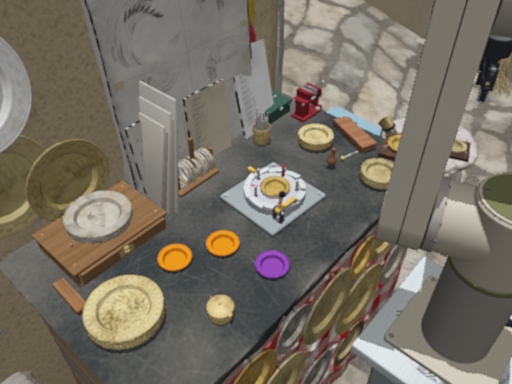

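View pics/top0.png

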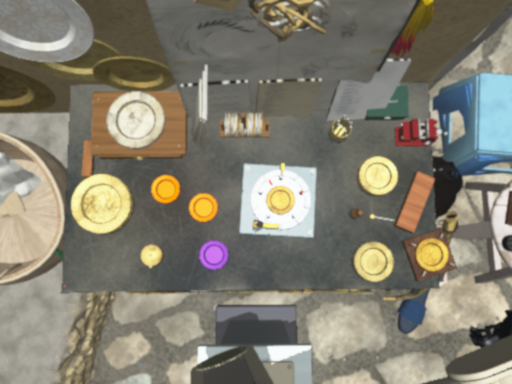

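```bash
python3 - <<'E'
from h import *
crop('top0',230,150,330,250,6,'c1')
crop('scene0',215,155,335,235,6,'c2')
E
```

```text
(no output)
```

View pics/c1.png

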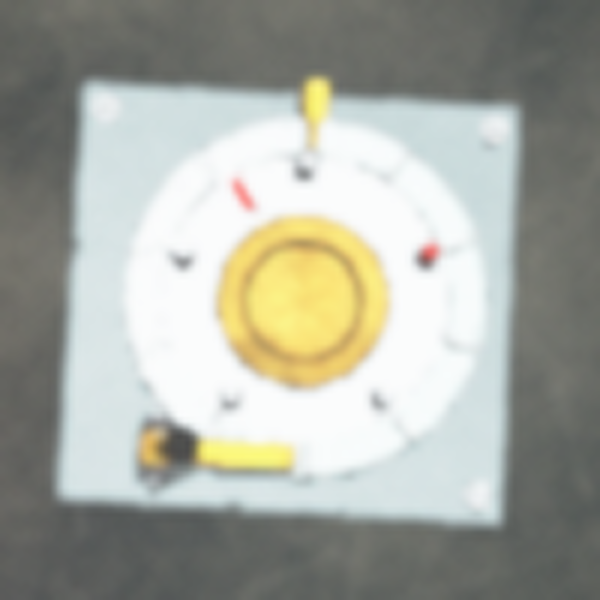

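View pics/c2.png

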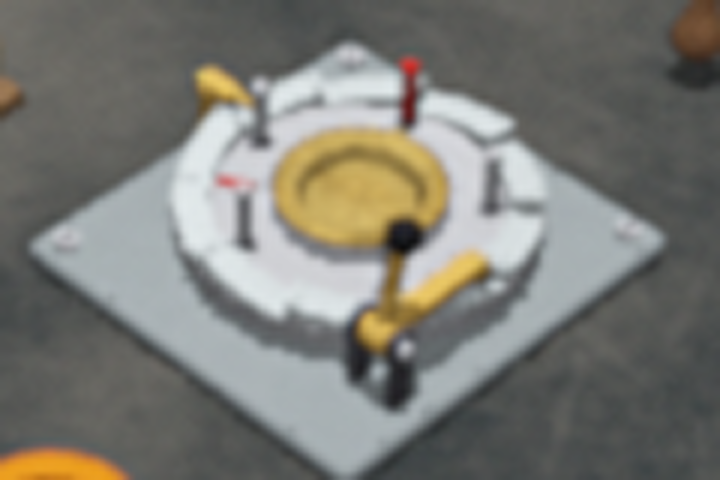

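```bash
cat > fit.py <<'E'
from h import *
from scipy.optimize import least_squares
def ld(f):
    d=np.load('pics/%s.npz'%f); return {k:d[k] for k in d}
T=ld('top0');S=ld('scene0')
def W(p,P):
    c,s=np.cos(p[2]),np.sin(p[2]); P=np.atleast_2d(P).astype(float)
    return np.c_[p[0]+c*P[:,0]-s*P[:,1],p[1]+s*P[:,0]+c*P[:,1],P[:,2]]
def pol(r,a,z): return [r*np.cos(a),r*np.sin(a),z]
E
python3 - <<'E'
from fit import *
px=lambda a,x0,y0:(np.array(a)+.5)/6-.5+[x0,y0]
ct=px([(85,82),(520,104),(502,524),(58,498),(180,445),(302,300),(318,140)],230,150)
cs=px([(350,40),(665,240),(345,478),(30,248),(403,237),(362,187)],215,155)
# stand corners: far-left=(+x,-y), far right=(-x,-y), near right=(-x,+y), near left=(+x,+y)
C=[[113,-102,12],[-101,-102,12],[-101,102,12],[113,102,12]]
M=[C[0],C[1],C[2],C[3],[53,76,94],[0,0,44],[0,-68,46]]
Ms=[C[1],C[2],C[3],C[0],[53,76,94],[0,0,43]]
f=lambda p:np.r_[(proj(T,W(p,M))-ct).ravel(),(proj(S,W(p,Ms))-cs).ravel()]
o=least_squares(f,[500,-60,1.6],loss='soft_l1');p=o.x
print(p,np.degrees(p[2]));print(np.round(f(p).reshape(-1,2),1).tolist())
np.save('p.npy',p)
for n,P in dict(hinge=[66,76,46],ball=[53,76,94]).items(): print(n,W(p,P))
rp=px([(430,250)],230,150)[0]; q=ray(T,*rp,67)
def ang(q): 
    d=q[:2]-p[:2];return np.linalg.norm(d),np.degrees(np.arctan2(d[1],d[0])-p[2])%360
print('peg',q,ang(q)); q=ray(S,*px([(410,64)],215,155)[0],67);print('pegS',q,ang(q))
q=ray(T,*px([(237,182)],230,150)[0],32);print('mark',q,ang(q))
for u in [(303,165),(180,258),(229,400),(378,398)]:
    q=ray(T,*px([u],230,150)[0],60);print(ang(q))
E
```

```text
[557.24426035 -76.99395638   1.50277887] 86.10288700827523
[[-1.1, -0.6], [-0.1, 0.2], [-0.4, 0.6], [-1.2, 0.4], [0.1, -0.1], [0.1, -0.9], [-1.2, 1.8], [0.3, -0.7], [1.0, -0.9], [0.3, -0.4], [-0.5, -1.3], [0.6, -0.4], [-0.3, -1.1]]
hinge [[485.90568607  -5.98122639  46.        ]]
ball [[485.02214082 -18.95116655  94.        ]]
peg [ 575.18504398 -134.92631659   67.        ] (np.float64(60.646764774795), np.float64(201.10408250533968))
pegS [ 575.35344042 -133.17958323   67.        ] (np.float64(59.031915671874856), np.float64(201.7617545771813))
mark [612.62799288 -47.04882228  32.        ] (np.float64(62.960852011769596), np.float64(302.29652192541255))
(np.float64(59.089937392054544), np.float64(273.7403288929136))
(np.float64(59.62348437220162), np.float64(348.4525043188362))
(np.float64(61.419930506834305), np.float64(58.71693181553264))
(np.float64(59.91033497309951), np.float64(127.70175766655092))
```

```bash
cat > go.py <<'E'
from fit import *
from scipy.spatial.transform import Rotation as Ro
import sys
p=np.load('p.npy')
def go(sx,sy,z,yaw=np.degrees(p[2])):
    s=sensors.sense(); R=Ro.from_euler('xyz',s['tcp_rot'],degrees=True)
    t=W(p,[sx,sy,z])[0]; Rt=Ro.from_euler('xyz',[180,0,yaw],degrees=True)
    print('target',t.round(1),'shift',(R.inv().apply(t-s['tool_pos'])/1000).round(4),'rot',(R.inv()*Rt).as_rotvec(degrees=True).round(2),'F',s['ft_force'].round(2),'t',s['time'])
if len(sys.argv)>3: go(*map(float,sys.argv[1:4]))
E
python3 go.py 18 76 200; python3 go.py 18 76 96
```

```text
target [482.6 -53.9 200. ] shift [ 0.4175 -0.3514  0.039 ] rot [-9.000e-02 -6.000e-02 -6.176e+01] F [-0.24 -1.21  0.06] t 0.1
target [482.6 -53.9  96. ] shift [ 0.4175 -0.3513  0.143 ] rot [-9.000e-02 -6.000e-02 -6.176e+01] F [-0.24 -1.21  0.06] t 0.1
```

Request:
{"op": "move_arm", "data": {
  "rows": [
    [[0.04, -0.035, 0.004, 0, 0, -6], [0.08, -0.07, 0.008, 0, 0, -12], [0.12, -0.1, 0.012, 0, 0, -18], [0.16, -0.135, 0.016, 0, 0, -24], [0.2, -0.17, 0.02, 0, 0, -30], [0.24, -0.2, 0.024, 0, 0, -36], [0.28, -0.235, 0.028, 0, 0, -42], [0.32, -0.27, 0.032, 0, 0, -48], [0.36, -0.305, 0.035, 0, 0, -54], [0.39, -0.33, 0.037, 0, 0, -58], [0.41, -0.345, 0.038, 0, 0, -61], [0.4175, -0.3514, 0.039, 0, 0, -61.8], [0.4175, -0.3514, 0.039, 0, 0, -61.8], [0.4175, -0.3514, 0.039, 0, 0, -61.8], [0.4175, -0.3514, 0.039, 0, 0, -61.8]]
  ],
  "grip": 0
}}

```text
time: 1.6
tool_pos: [482.4, -55.8, 200.2]
tcp_rot: [-180.0, 0.0, 86.0]
ft_force: [0.0, 0.1, 0.2]
finger_gap: -0.1
```

```bash
python3 go.py 18 76 96; python3 - <<'E'
from h import *
snap('scene','s1');crop('s1',190,100,350,235,5,'c3');print(sensors.sense()['finger_gap'])
E
```

```text
target [482.6 -53.9  96. ] shift [1.900e-03 1.000e-04 1.042e-01] rot [-0.02  0.02 -0.09] F [0.03 0.05 0.21] t 1.6
-0.022097238616206206
```

View pics/c3.png

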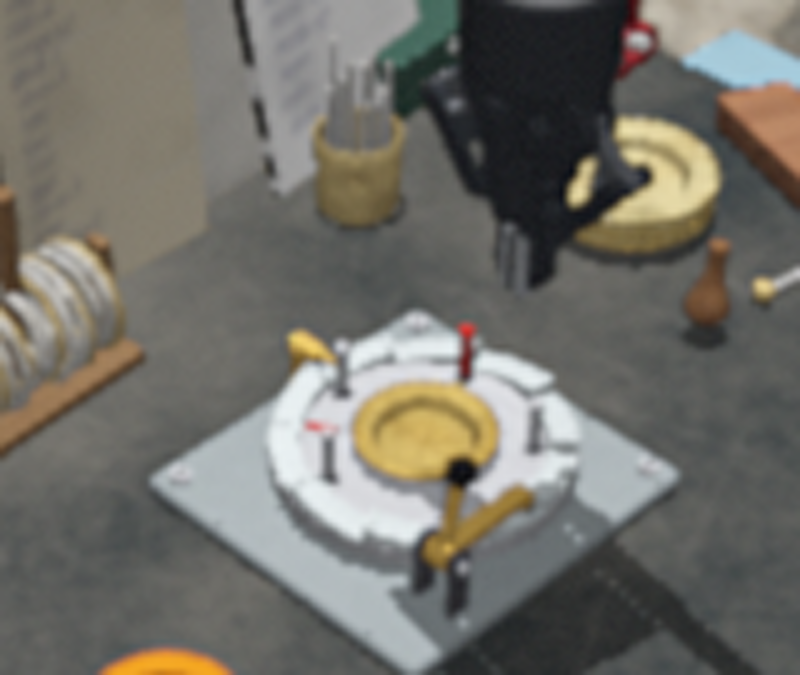

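The shut fingers are above the wheel at about (520,285) in the crop, and the ball is at (462,470) with the pawl down. Next I lower the fingers on the -x side of the ball.

Request:
{"op": "move_arm", "data": {
  "rows": [
    [[0, 0, 0.02, 0, 0, 0], [0, 0, 0.05, 0, 0, 0], [0, 0, 0.08, 0, 0, 0], [0, 0, 0.1, 0, 0, 0], [0, 0, 0.104, 0, 0, 0], [0, 0, 0.104, 0, 0, 0], [0, 0, 0.104, 0, 0, 0]]
  ]
}}

```text
time: 2.35
tool_pos: [483.8, -55.1, 97.8]
tcp_rot: [179.9, 0.0, 86.1]
ft_force: [0.2, 0.9, -0.5]
finger_gap: 0.4
```

```bash
python3 go.py 18 76 96;python3 go.py 65 76 96; python3 - <<'E'
from h import *
snap('scene','s2');crop('s2',215,130,335,235,6,'c4')
E
```

```text
target [482.6 -53.9  96. ] shift [ 0.0012 -0.0012  0.0018] rot [ 0.12  0.02 -0.02] F [ 0.17  0.94 -0.48] t 2.35
target [485.8  -7.   96. ] shift [ 0.0482 -0.0012  0.0018] rot [ 0.12  0.02 -0.02] F [ 0.17  0.94 -0.48] t 2.35
```

View pics/c4.png

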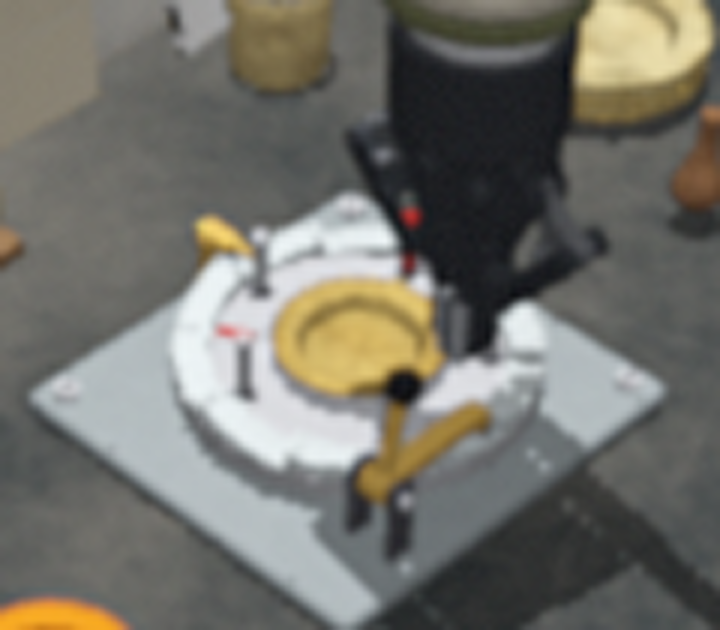

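The fingertips, at about (465,350), sit just behind the ball at (403,385) along the stand's +x, and they touch nothing. Now I push.

Request:
{"op": "move_arm", "data": {
  "rows": [
    [[0.005, 0, 0.002, 0, 0, 0], [0.01, 0, 0.002, 0, 0, 0], [0.015, 0, 0.002, 0, 0, 0], [0.02, 0, 0.002, 0, 0, 0], [0.025, 0, 0.002, 0, 0, 0], [0.03, 0, 0.002, 0, 0, 0], [0.034, 0, 0.002, 0, 0, 0], [0.038, 0, 0.002, 0, 0, 0], [0.042, 0, 0.002, 0, 0, 0], [0.045, 0, 0.002, 0, 0, 0], [0.048, 0, 0.002, 0, 0, 0], [0.048, 0, 0.002, 0, 0, 0], [0.048, 0, 0.002, 0, 0, 0], [0.048, 0, 0.002, 0, 0, 0], [0.048, 0, 0.002, 0, 0, 0], [0.048, 0, 0.002, 0, 0, 0]]
  ]
}}

```text
time: 4.0
tool_pos: [486.1, -6.6, 94.3]
tcp_rot: [-180.0, -0.0, 86.1]
ft_force: [0.2, 0.2, -0.6]
finger_gap: -0.1
```

```bash
python3 go.py 65 76 96; python3 - <<'E'
from h import *
snap('scene','s3');crop('s3',215,130,335,235,6,'c5')
E
```

```text
target [485.8  -7.   96. ] shift [-0.0003 -0.0002 -0.0017] rot [-0.   -0.    0.03] F [ 0.18  0.2  -0.6 ] t 4.0
```

View pics/c5.png

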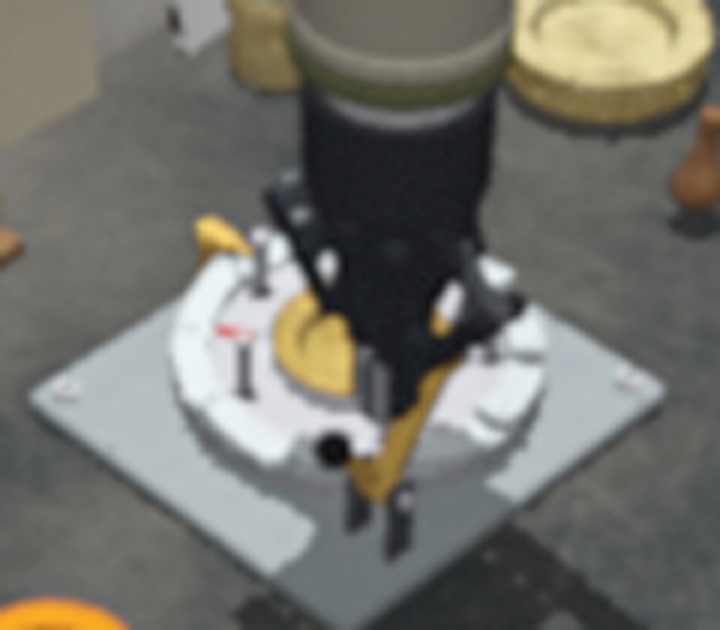

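The pawl is thrown back: the ball is at (333,450) and the nose is raised. I retract upward and go to the far side of the red peg.

```bash
python3 - <<'E'
from fit import *
p=np.load('p.npy');S3=ld('s3');print((proj(S3,W(p,[96,76,86]))-[215,130]+.5)*6)
E
python3 go.py -58 -52 160;python3 go.py -58 -52 58
```

```text
[[334.95715042 448.88141444]]
target [ 605.2 -138.4  160. ] shift [-0.1234  0.1277 -0.0657] rot [ 0.   -0.    0.03] F [ 0.76  0.37 -0.17] t 4.05
target [ 605.2 -138.4   58. ] shift [-0.1234  0.1277  0.0363] rot [ 0.   -0.    0.03] F [ 0.76  0.37 -0.17] t 4.05
```

Request:
{"op": "move_arm", "data": {
  "rows": [
    [[0, 0, -0.02, 0, 0, 0], [0, 0, -0.045, 0, 0, 0], [0, 0, -0.065, 0, 0, 0], [-0.02, 0.02, -0.065, 0, 0, 0], [-0.05, 0.05, -0.065, 0, 0, 0], [-0.08, 0.08, -0.065, 0, 0, 0], [-0.1, 0.11, -0.065, 0, 0, 0], [-0.118, 0.125, -0.065, 0, 0, 0], [-0.123, 0.128, -0.065, 0, 0, 0], [-0.123, 0.128, -0.065, 0, 0, 0], [-0.123, 0.128, -0.065, 0, 0, 0], [-0.123, 0.128, -0.065, 0, 0, 0]]
  ]
}}

```text
time: 5.25
tool_pos: [605.0, -136.9, 159.3]
tcp_rot: [-180.0, -0.0, 86.2]
ft_force: [-0.0, 0.6, 0.0]
finger_gap: 0.1
```

```bash
python3 go.py -58 -52 58; python3 - <<'E'
from h import *
snap('scene','s4');crop('s4',215,130,335,235,6,'c6');snap('top','t4');crop('t4',230,150,330,250,6,'c7')
E
```

```text
target [ 605.2 -138.4   58. ] shift [-0.0015  0.0003  0.1013] rot [-0.02 -0.01  0.08] F [-0.01  0.61  0.03] t 5.25
```

View pics/c6.png

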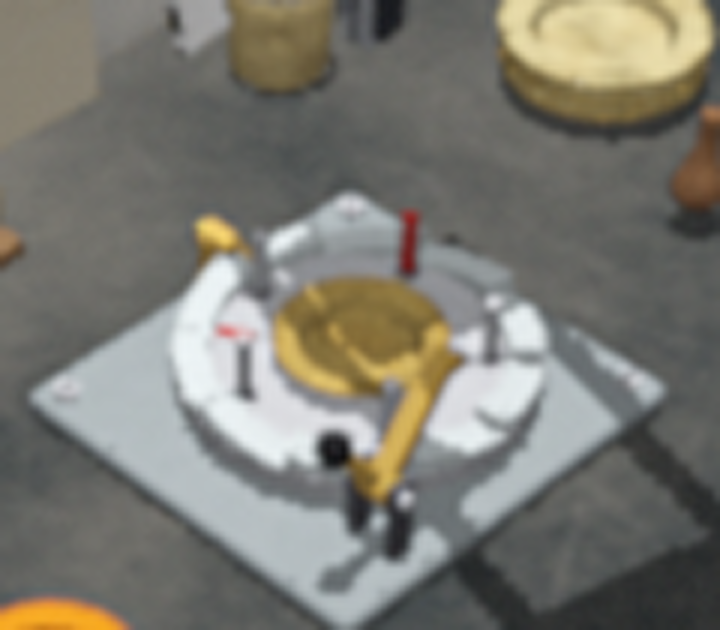

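View pics/c7.png

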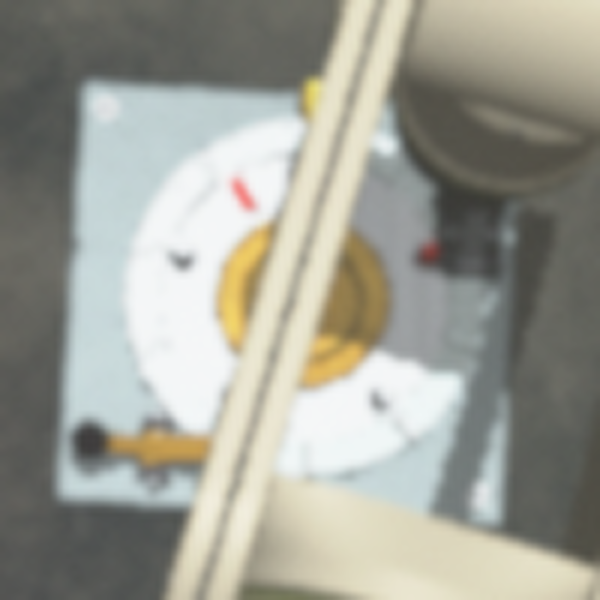

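The pawl is up, with the ball where 0.9 rad predicts it. The red peg is unmoved at (410,240) in the scene crop. I lower the fingers behind it.

Request:
{"op": "move_arm", "data": {
  "rows": [
    [[-0.0005, 0, 0.02, 0, 0, 0], [-0.001, 0, 0.045, 0, 0, 0], [-0.001, 0, 0.07, 0, 0, 0], [-0.001, 0, 0.09, 0, 0, 0], [-0.001, 0, 0.1, 0, 0, 0], [-0.001, 0, 0.101, 0, 0, 0], [-0.001, 0, 0.101, 0, 0, 0], [-0.001, 0, 0.101, 0, 0, 0]]
  ]
}}

```text
time: 6.15
tool_pos: [606.6, -139.1, 60.0]
tcp_rot: [179.9, 0.0, 86.1]
ft_force: [0.1, -0.2, 0.9]
finger_gap: -0.1
```

```bash
python3 go.py -58 -52 58; python3 - <<'E'
from h import *
snap('scene','s5');crop('s5',215,130,335,235,6,'c8')
E
```

```text
target [ 605.2 -138.4   58. ] shift [ 0.0006 -0.0014  0.002 ] rot [0.14 0.03 0.04] F [ 0.12 -0.25  0.95] t 6.15
```

View pics/c8.png

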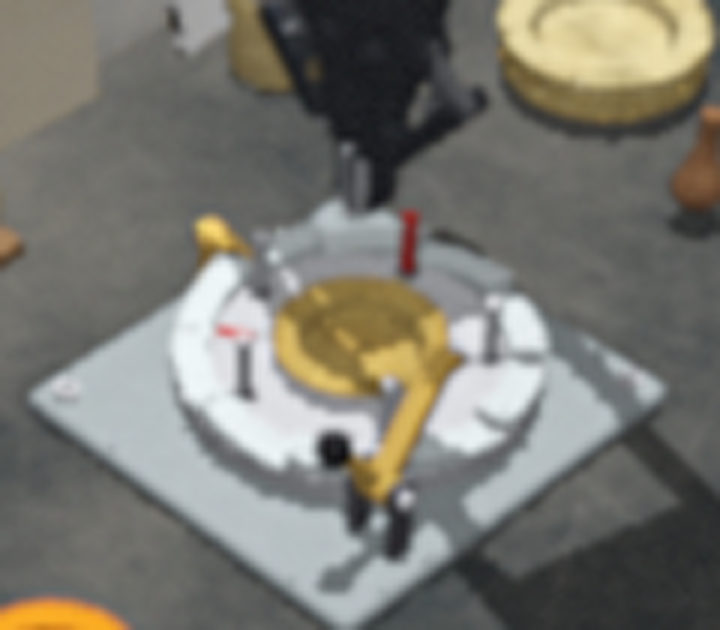

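```bash
python3 - <<'E'
from fit import *
p=np.load('p.npy');S3=ld('s5')
t=sensors.sense()['tool_pos']; 
for z in (52,67): print((proj(S3,[t[0],t[1],z])-[215,130]+.5)*6)
print((proj(S3,W(p,[[-55.9,-21.9,67],[-58.5,13.5,67],[-55.9,-21.9,32]]))-[215,130]+.5)*6)
E
```

```text
[[365.99135763 205.28525178]]
[[366.89085535 180.33022569]]
[[412.07323662 213.45445858]
 [472.79319357 246.08859247]
 [409.17922685 271.31422388]]
```

The fingertips match their prediction at (366,205), beside the peg and not touching it. I push slowly toward the stand's +y, at first short of the full amount.

Request:
{"op": "move_arm", "data": {
  "rows": [
    [[0, -0.002, 0, 0, 0, 0], [0, -0.005, 0, 0, 0, 0], [0, -0.008, 0, 0, 0, 0], [0, -0.011, 0, 0, 0, 0], [0, -0.014, 0, 0, 0, 0], [0, -0.017, 0, 0, 0, 0], [0, -0.02, 0, 0, 0, 0], [0, -0.022, 0, 0, 0, 0], [0, -0.024, 0, 0, 0, 0], [0, -0.026, 0, 0, 0, 0], [0, -0.028, 0, 0, 0, 0], [0, -0.03, 0, 0, 0, 0], [0, -0.032, 0, 0, 0, 0], [0, -0.034, 0, 0, 0, 0], [0, -0.036, 0, 0, 0, 0], [0, -0.038, 0, 0, 0, 0], [0, -0.04, 0, 0, 0, 0], [0, -0.04, 0, 0, 0, 0], [0, -0.04, 0, 0, 0, 0], [0, -0.04, 0, 0, 0, 0]]
  ]
}}

```text
time: 8.2
tool_pos: [565.3, -136.0, 58.1]
tcp_rot: [-180.0, -0.0, 86.1]
ft_force: [0.1, -0.2, 0.2]
finger_gap: 0.1
```

```bash
python3 go.py -58 -5 58; python3 - <<'E'
from h import *
snap('scene','s6');crop('s6',215,130,335,235,6,'c9')
E
```

```text
target [ 558.3 -135.2   58. ] shift [ 0.0003 -0.0071  0.0001] rot [-0.04 -0.02  0.04] F [ 0.1  -0.16  0.2 ] t 8.2
```

View pics/c9.png

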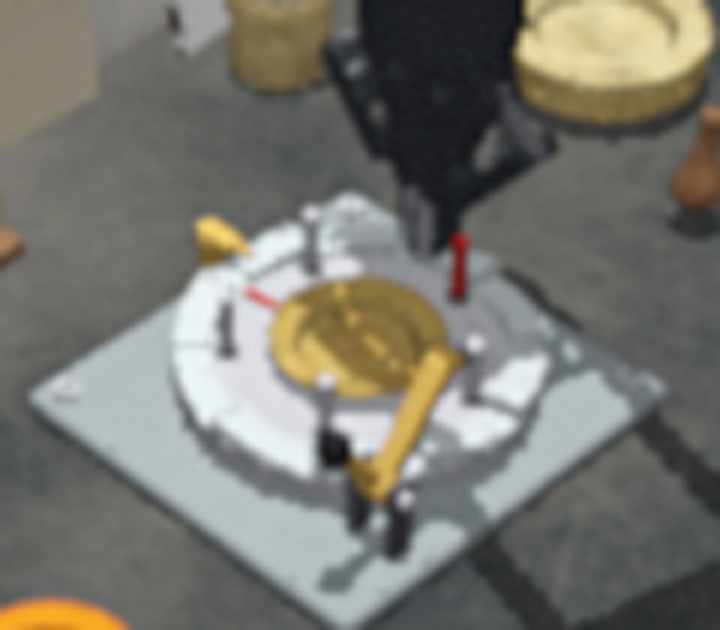

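The peg top, at (460,240), is about 7 mm short of its goal at (473,246), and the red line is moving toward the pointer. I push the rest.

Request:
{"op": "move_arm", "data": {
  "rows": [
    [[0, -0.002, 0, 0, 0, 0], [0, -0.0035, 0, 0, 0, 0], [0, -0.005, 0, 0, 0, 0], [0, -0.0065, 0, 0, 0, 0], [0, -0.0075, 0, 0, 0, 0], [0, -0.0075, 0, 0, 0, 0], [0, -0.0075, 0, 0, 0, 0], [0, -0.0075, 0, 0, 0, 0]]
  ]
}}

```text
time: 9.05
tool_pos: [557.9, -135.8, 58.3]
tcp_rot: [-180.0, 0.0, 86.1]
ft_force: [-0.6, -0.0, -0.5]
finger_gap: 0.2
```

```bash
python3 go.py -58 -5 58; python3 - <<'E'
from h import *
snap('scene','s7');crop('s7',215,130,335,235,6,'c10')
E
```

```text
target [ 558.3 -135.2   58. ] shift [0.0006 0.0003 0.0003] rot [-0.02  0.01  0.03] F [-0.61 -0.04 -0.48] t 9.05
```

View pics/c10.png

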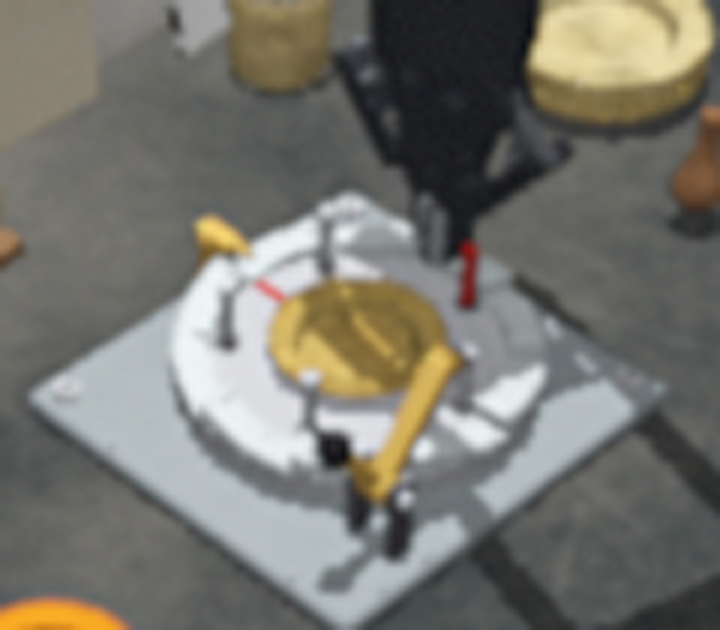

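```bash
python3 - <<'E'
from fit import *
p=np.load('p.npy');S=ld('s7')
def A(u,z,base):
    q=ray(S,*((np.array(u)+.5)/6-.5+[215,130]),z);d=q[:2]-p[:2];a=np.degrees(np.arctan2(d[1],d[0])-p[2])
    e=(a-base+180)%360-180; print(np.linalg.norm(d).round(1),np.radians(e).round(3))
A((468,246),67,198);A((325,212),67,270);A((310,376),67,54);A((463,350),67,126);A((259,283),32,299)
q=[[0,0,44],[0,-68,46]];print((proj(S,W(p,q))-[215,130]+.5)*6)
E
```

```text
58.2 -0.528
57.5 -0.506
61.6 -0.549
58.6 -0.58
64.8 -0.499
[[360.90876239 329.48285501]
 [255.47666205 256.9213441 ]]
```

The wheel measures about -0.53 rad and the dish is undisturbed. I back off, lift, and go to the +x side of the ball.

Request:
{"op": "move_arm", "data": {
  "rows": [
    [[0, 0.004, 0, 0, 0, 0], [0, 0.01, 0, 0, 0, 0], [0, 0.012, -0.01, 0, 0, 0], [0, 0.012, -0.04, 0, 0, 0], [0, 0.012, -0.075, 0, 0, 0], [0, 0.012, -0.1, 0, 0, 0], [0.02, 0, -0.102, 0, 0, 0], [0.05, -0.02, -0.102, 0, 0, 0], [0.09, -0.04, -0.102, 0, 0, 0], [0.13, -0.06, -0.102, 0, 0, 0], [0.16, -0.07, -0.102, 0, 0, 0], [0.18, -0.078, -0.102, 0, 0, 0], [0.193, -0.081, -0.102, 0, 0, 0], [0.193, -0.081, -0.102, 0, 0, 0], [0.193, -0.081, -0.102, 0, 0, 0], [0.193, -0.081, -0.102, 0, 0, 0]]
  ]
}}

```text
time: 10.7
tool_pos: [490.7, 61.4, 160.4]
tcp_rot: [180.0, 0.0, 86.1]
ft_force: [0.4, -1.1, 0.3]
finger_gap: -0.2
```

```bash
python3 go.py 135 76 90; python3 - <<'E'
from h import *
snap('scene','s8');crop('s8',215,130,335,235,6,'c11')
E
```

```text
target [490.6  62.9  90. ] shift [ 0.0015 -0.0002  0.0704] rot [ 0.01  0.02 -0.02] F [ 0.37 -1.09  0.34] t 10.7
```

View pics/c11.png

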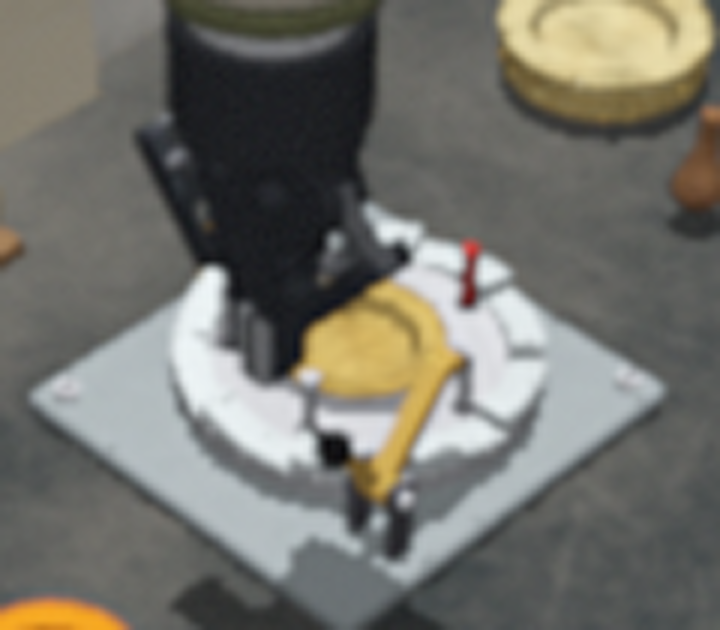

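The wheel stayed put (red peg at (471,247)) and the pawl is still up, with its ball at (333,450). I lower the fingers beyond the ball, then push it toward -x.

Request:
{"op": "move_arm", "data": {
  "rows": [
    [[0, 0, 0.02, 0, 0, 0], [0, 0, 0.045, 0, 0, 0], [0, 0, 0.065, 0, 0, 0], [0, 0, 0.07, 0, 0, 0], [0, 0, 0.07, 0, 0, 0], [0, 0, 0.07, 0, 0, 0]]
  ]
}}

```text
time: 11.35
tool_pos: [491.0, 62.0, 91.4]
tcp_rot: [179.9, -0.0, 86.1]
ft_force: [-0.0, -0.6, 0.3]
finger_gap: 0.1
```

```bash
python3 go.py 135 76 90;python3 go.py 84 76 90; python3 - <<'E'
from h import *
snap('scene','s9');crop('s9',215,130,335,235,6,'c12')
E
```

```text
target [490.6  62.9  90. ] shift [ 0.0008 -0.0005  0.0014] rot [ 0.07 -0.    0.  ] F [-0.03 -0.6   0.32] t 11.35
target [487.1  12.   90. ] shift [-0.0502 -0.0005  0.0014] rot [ 0.07 -0.    0.  ] F [-0.03 -0.6   0.32] t 11.35
```

View pics/c12.png

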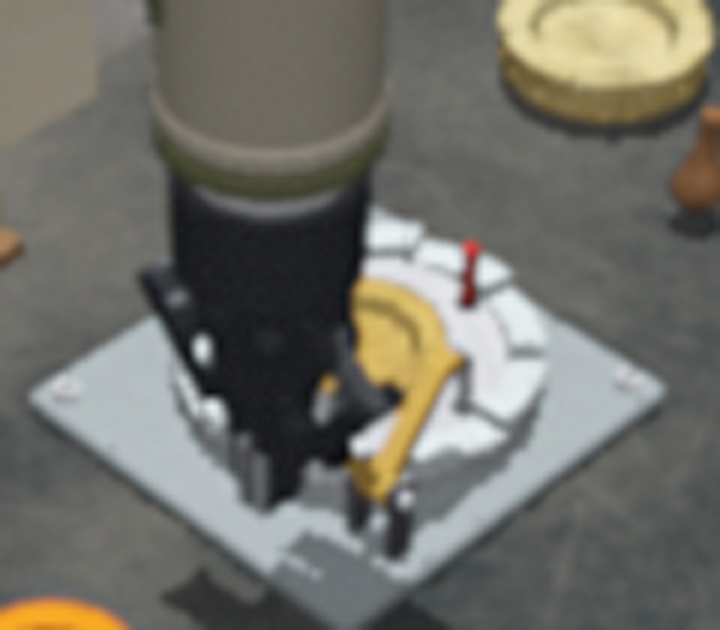

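The fingers hide the ball, and the pawl arm at (420,400) is still up. I push.

Request:
{"op": "move_arm", "data": {
  "rows": [
    [[-0.005, 0, 0, 0, 0, 0], [-0.01, 0, 0, 0, 0, 0], [-0.015, 0, 0, 0, 0, 0], [-0.02, 0, 0, 0, 0, 0], [-0.024, 0, 0, 0, 0, 0], [-0.028, 0, 0, 0, 0, 0], [-0.032, 0, 0, 0, 0, 0], [-0.036, 0, 0, 0, 0, 0], [-0.039, 0, 0, 0, 0, 0], [-0.042, 0, 0, 0, 0, 0], [-0.045, 0, 0, 0, 0, 0], [-0.048, 0, 0, 0, 0, 0], [-0.051, 0, 0, 0, 0, 0], [-0.051, 0, 0, 0, 0, 0], [-0.051, 0, 0, 0, 0, 0], [-0.051, 0, 0, 0, 0, 0], [-0.051, 0, 0, 0, 0, 0]]
  ]
}}

```text
time: 13.1
tool_pos: [486.8, 11.6, 90.3]
tcp_rot: [180.0, -0.0, 86.1]
ft_force: [0.2, -1.0, -0.5]
finger_gap: 0.3
```

```bash
python3 go.py 84 76 90; python3 - <<'E'
from h import *
snap('scene','s10');crop('s10',215,130,335,235,6,'c13')
E
```

```text
target [487.1  12.   90. ] shift [0.0004 0.0003 0.0003] rot [ 0.   -0.01  0.04] F [ 0.18 -1.03 -0.51] t 13.1
```

View pics/c13.png

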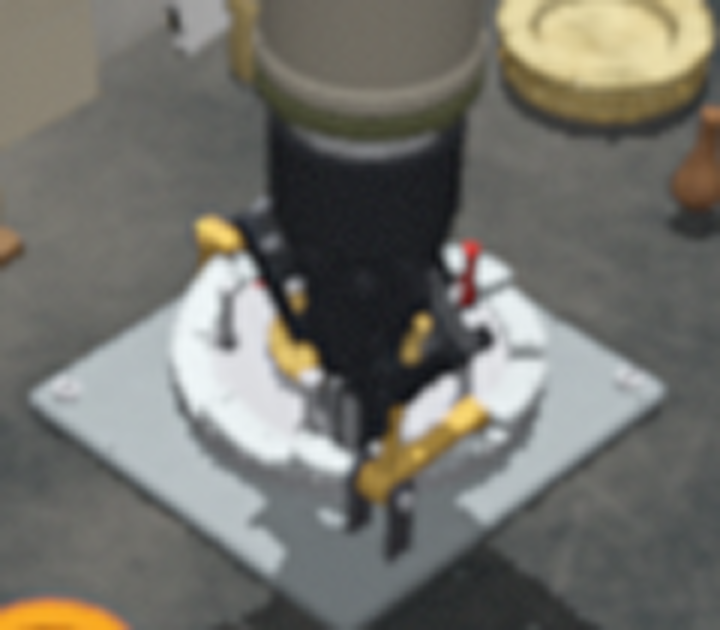

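The pawl has dropped: its arm lies level with the nose at (480,410), and the wheel is unmoved. I back off 15 mm, lift, and move aside so both cameras can see.

Request:
{"op": "move_arm", "data": {
  "rows": [
    [[0.005, 0, 0, 0, 0, 0], [0.012, 0, 0, 0, 0, 0], [0.02, 0, -0.01, 0, 0, 0], [0.02, 0, -0.04, 0, 0, 0], [0.02, 0, -0.08, 0, 0, 0], [0.02, 0, -0.11, 0, 0, 0], [0.02, 0, -0.13, 0, 0, 0], [0.01, -0.03, -0.13, 0, 0, 0], [0, -0.06, -0.13, 0, 0, 0], [-0.03, -0.08, -0.13, 0, 0, 0], [-0.07, -0.08, -0.13, 0, 0, 0], [-0.11, -0.08, -0.13, 0, 0, 0], [-0.15, -0.08, -0.13, 0, 0, 0], [-0.18, -0.08, -0.13, 0, 0, 0], [-0.21, -0.08, -0.13, 0, 0, 0], [-0.23, -0.08, -0.13, 0, 0, 0], [-0.24, -0.08, -0.13, 0, 0, 0], [-0.24, -0.08, -0.13, 0, 0, 0], [-0.24, -0.08, -0.13, 0, 0, 0]]
  ]
}}

```text
time: 15.05
tool_pos: [391.1, -221.8, 220.5]
tcp_rot: [180.0, -0.0, 86.2]
ft_force: [0.7, 0.2, -0.2]
finger_gap: 0.0
```

```bash
python3 - <<'E'
from h import *
snap('scene','s11');crop('s11',215,130,335,235,6,'c14');snap('top','t11');crop('t11',230,150,330,250,6,'c15');print(sensors.sense()['tool_pos'])
E
```

```text
[ 391.08457592 -221.53787674  220.40060942]
```

View pics/c14.png

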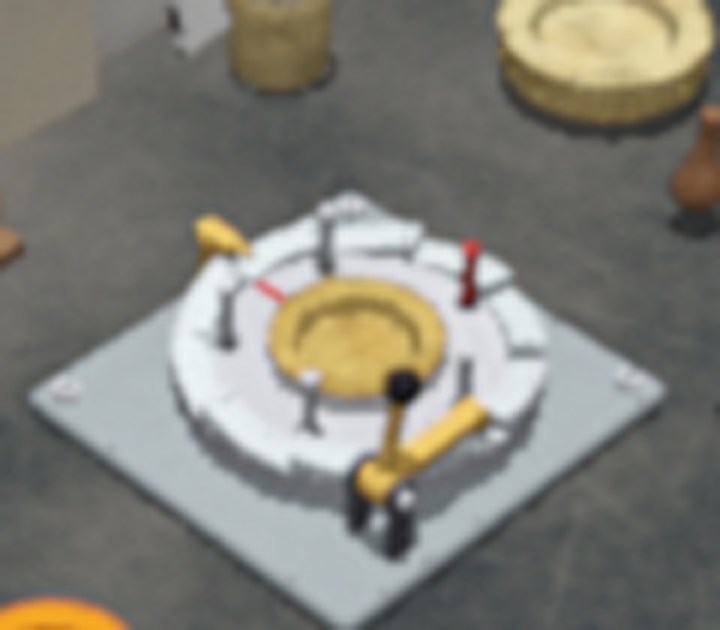

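View pics/c15.png

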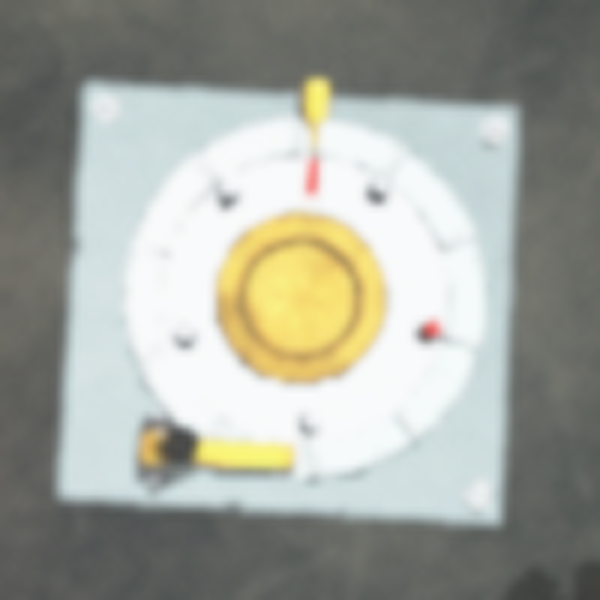

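View pics/s11.png

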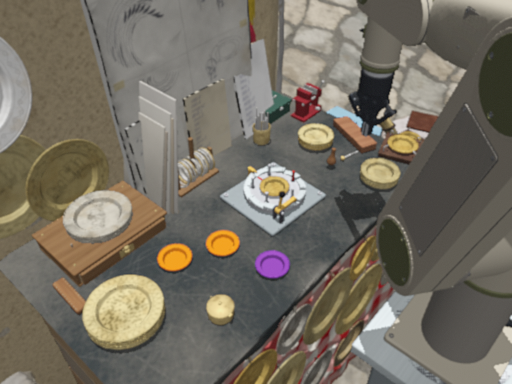

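The red line at (313,175) in the top crop lies under the pointer tip at (315,140). The pawl is down, with its ball back at its starting pixel (180,445). The dish is centred, and the box, graver and cup are unmoved.

```bash
python3 - <<'E'
from h import *
print(hand_in())
E
```

```text
the job is handed in; nothing more can be done
None
```

I tipped the pawl up, pushed the wheel back one notch by its red peg, and tipped the pawl down again. I used only the shut fingertips and handed in at about 15 s; `hand_in()` reports no verdict.

My last checks, all from the camera images:

- **Wheel:** before I dropped the pawl it measured about -0.53 rad, with single readings from -0.50 to -0.58. It did not visibly move afterwards.
- **Red line:** it lies under the brass pointer.
- **Pawl:** it is down, with its ball back at its starting pixel.
- **Dish:** it is within about 2 mm of where it lay at the start, in the middle of the wheel.
- **Box, graver and cup:** they are where they stood, judged by eye.
- **Arm:** it is clear of everything, and the force readings between moves stayed around 1 N.

No check failed or disagreed.

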